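# Refit the oil filler cap of the vacuum pump

### The arm

A 6-joint arm with a two-finger parallel gripper is mounted at the origin on the work surface. World frame = base frame: x ahead of the robot, y to its left, z up, the work surface at z = 0. Lengths are in m, angles in rad, forces in N, time in s.
With the tool pointing down it reaches from about 0.375 to 0.9 m from the base axis. Payload 3.1 kg.
Tool frame: the origin (TCP) lies between the finger pads; the fingertips stand 8 mm ahead of it and the grasp point (between the pads) lies 11 mm behind it; z points along the fingers, y is the line along which they close (so a half turn about z gives the same grasp; the last joint's range is limited). The gripper opens to 87 mm and grips with 3 to 60 N. Pads are 19 mm wide; open, the fingers measure 117 mm over their backs; the gripper's body (75 mm by 190 mm) begins 51 mm behind the grasp point.
Start: joints at [0.975, 0.527, 1.433, -0, 1.181, -0.178], TCP at [0.254, 0.571, 0.231] pointing down, gripper open.
Joint ranges: [-3.08, 3.08], [-0.75, 2.2], [0.22, 2.44], [-1.43, 4.57], [0, 2.65], [-2.85, 2.85]. Speed limits (rad/s): [2.79, 2.79, 3.14, 3.14, 3.14, 3.14].

### API

Orientations are given as a unit quaternion [x, y, z, w].
In Python, from rig import robot, vision, job gives the robot as it stands.
- The arm moves only by the shell command python3 -m handwheel 'ROWS' [OPENING] [FORCE]. ROWS is JSON, a list of rows, each a list of 4 numbers: the shift along the tool's x, y, z as a fraction of full scale, then the turn about the tool's z as a fraction of full scale. A call has 1 to 20 rows; each row is the pose to reach, as a shift and turn from the pose commanded when the call began, along the tool's axes at that moment, turning the shorter way round; what a row does not reach only later rows make up. Full scale, the value 1, is 300 mm for a shift and 2 pi rad for a turn. A row lasts 1/12 s, in which the tool goes at most 41.7 mm and 7.16 degrees, less where a joint would pass 70% of its speed; a pose out of reach is approached as far as the arm can. A call with a number of a shift or a turn outside -1 to 1 is refused whole. A call with a gripper value outside its range is refused whole. OPENING is the opening in per cent of the stroke, from 0 (shut) to 100 (fully open), set as the call begins (- or left out, the last holds). The fingers move at their own pace and stop on an object; FORCE is the grip in N (left out, the last holds). Time passes only in rows, so rows that repeat a pose let the fingers close. It gives the time, the measured TCP pose, the force, the opening and the grip force at its end, in the units of the state.
- robot.get_obs(): the state, without advancing time (a new reading comes with each control period).
- vision.camera(name): name is "side" or "top" or "wrist"; returns a dict with "frame" (400x640x3 uint8, red, green, blue), "K" (3x3 intrinsics, pixels), "cam_to_world" (4x4, takes a point from camera to world coordinates); the wrist camera has in their place "hand_eye" (4x4, takes a point from camera to tool coordinates, whose origin is the TCP and whose axes are the flange's). Camera axes: x right, y down, z forward; pixel columns grow to the right and rows downward; lengths in m; the calibration is good to about 2 mm. The wrist camera is an equidistant fisheye: a pixel r from the principal point sees the ray r / f radians off the axis. A picture is of the moment at which its call begins: read the wrist's pose just before it. There is no depth.
- job.hand_in(): hands the job in; it is judged then, once.
Trained networks look in the newest picture that a camera, given by its name, has taken for a name from the list of things; names that differ only in an ending like _2 or _b are one class to them, and where a whole thing is asked for, a point or a joint stands for the part that bears it (a point fixed in the world has none). Each returns a list of dicts, best first, with "conf" (0 to 1); they miss things now and then, are a little off and sometimes report something else, mostly with a low value. They report only what shows in the picture. A call takes as long as a camera call. They do not tell look-alikes from the thing itself.
- vision.look_for(camera, label): "point" ([row, column] in pixels, amid what is visible of it).
- vision.outline_of(camera, label): "mask" (400x640 bool, what is visible of it) and "point" ([row, column] in pixels, amid what is visible of it).
The state is a dict: "time": time; "q": joint angles; "joint_velocities": joint speeds; "joint_torque": joint torques, N m; "position": TCP position; "tool_rot": TCP orientation; "ft_force": force on the tool from outside, world axes, zero at the start; "moment": the same for the moment, N m; "grip_width": finger opening in m; "grip_force": force on a finger pad.
Only numpy, scipy, OpenCV 4.12 (cv2) and the standard library are available. Lean on these libraries where they do the work, as an engineer would, in place of code of your own. Each camera call takes 0.05 s, during which the arm holds its last target. There are 200 camera calls.

### The job

The oil in the workshop's vacuum pump has been topped up: pick the yellow filler cap up from the bench and set it square on the pump's threaded filler neck. Keeping light downward pressure, first turn it back (anticlockwise) until you feel it drop off the end of the thread into the thread start, then run it in clockwise until it is fully home and nipped up finger-tight. Never press or wring it hard, do not force it on crooked, leave the oil bottle, funnel and wooden wheel where they stand, and let go of the cap at the end.

Things in the scene. Friction and masses are not known exactly. Their poses are not given: they have to be found in the camera images.
- cap_mid (a point): the yellow oil filler cap: round, 58 mm across, 24 mm tall, open side down, about 45 g, standing on the bench. Point on its axis, half-way up (12 mm above its lower edge); z up. Hollow, 54 mm across inside, with 3 short lugs of thread, evenly spaced, 6 mm above its lower edge, and a rubber seal 17.4 mm above that edge
- cap: the same cap; origin at the centre of its lower edge. That edge is 8 mm below the rim when the cap stands on the very end of the thread, 13 mm after the drop, 17.4 mm when home with the seal on the rim, about 130 degrees clockwise from the drop (the seal touches some 25 degrees earlier). Finger-tight is 0.1 to 0.2 N m; much more spoils the thread, as does over 60 N on it before the cap is home
- neck_rim (a point): the pump's upright filler neck, steel, fixed: centre of its rim, on the axis, z up along it. Rim 43 mm across, 28 mm above the flat top of the pump's oil case. Right-hand quick thread, 52 mm across, with 3 starts 120 degrees apart, at an unknown bearing; 15 mm per turn, so the drop at a thread start is 5 mm. The cap has about 1 mm of sideways and up-and-down play on it
- neck: the filler neck; origin at its foot on the oil case, 28 mm below the rim
- pump: vacuum pump, fixed to the bench: origin on the bench under the neck. Its oil case, 128 mm square and 125 mm tall, is centred on the neck; from the case's +y side a blue motor (52 mm radius) reaches to 270 mm from the neck axis, with a carrying handle from 90 to 230 mm whose top is 177 mm above the bench
- bottle_mid (a point): bystander: grey oil bottle, red top, 73 mm across, 185 mm tall; point on its axis half-way up
- funnel_mid (a point): bystander: orange funnel standing mouth down, 100 mm across, 95 mm tall; point on its axis half-way up
- wheel_mid (a point): bystander: turned wooden wheel blank lying flat, 90 mm across, 28 mm tall; its centre
Not all that is in view belongs to the job. What is meant by the cap is not pink, red or white, and is the smaller of those in its own colour.

How it is judged:
By the outcome, as a careful person would: the job done as asked, in the order asked, and still so for the second after the job is handed in, with the robot touching nothing.
It also fails if it takes over 61 s, if anything falls off the work surface, if the arm or the gripper's body presses on something with over 40 N, if the wrist force passes 120 N, or if a joint passes its speed limit or range.

## Working session

There is one attempt and no reset: what is moved stays moved. The work goes in short steps, Python scripts to look and compute and a shell command to move; the robot and the scene stay as the last step left them, time stands still between calls to the robot, and variables do not carry over. Pictures are saved under pics/ and viewed, at most 10 in all, crops included, and the job is handed in when it is done.

```bash
mkdir -p pics; ls; cat > h.py <<'E'
import numpy as np, cv2
from rig import robot, vision, job
def ray(c,p):
    K=c["K"];T=c["cam_to_world"];d=np.linalg.inv(K)@[p[1],p[0],1.];d=T[:3,:3]@d
    return T[:3,3],d/np.linalg.norm(d)
def at_z(c,p,z):
    o,d=ray(c,p);return o+d*(z-o[2])/d[2]
def tri(r):
    A=np.zeros((3,3));b=np.zeros(3);
    for o,d in r:
        M=np.eye(3)-np.outer(d,d);A+=M;b+=M@o
    x=np.linalg.solve(A,b);return x,[np.linalg.norm((np.eye(3)-np.outer(d,d))@(x-o)) for o,d in r]
def proj(c,P):
    T=np.linalg.inv(c["cam_to_world"]);q=c["K"]@(T[:3,:3]@P+T[:3,3]);return q[1]/q[2],q[0]/q[2]
E
python3 - <<'E'
from h import *
o=robot.get_obs();print({k:np.round(v,3).tolist() for k,v in o.items()})
cs={}
for n in("side","top"):
    c=cs[n]=vision.camera(n);cv2.imwrite(f"pics/{n}0.png",c["frame"][:,:,::-1])
    print(n,np.round(c["cam_to_world"],3).tolist(),c["K"][0,0])
    for l in("cap_mid","neck_rim","bottle_mid","funnel_mid","wheel_mid"):
        for d in vision.look_for(n,l):print(n,l,np.round(d["point"],1),round(d["conf"],2),np.round(at_z(c,d["point"],{"cap_mid":.012,"neck_rim":.153,"bottle_mid":.09,"funnel_mid":.047,"wheel_mid":.014}[l]),3))
E
```

```text
pics
{'time': 0.0, 'q': [0.975, 0.528, 1.434, 0.0, 1.181, -0.179], 'joint_velocities': [-0.001, -0.0, 0.001, -0.0, 0.0, -0.001], 'joint_torque': [0.001, -44.004, -17.659, 0.063, 0.058, -0.0], 'position': [0.253, 0.571, 0.23], 'tool_rot': [0.207, 0.978, -0.001, -0.0], 'ft_force': [-0.148, 0.071, -0.368], 'moment': [-0.031, -0.022, -0.026], 'grip_force': 0.0, 'grip_width': 0.087}
side [[-0.709, -0.385, 0.59, 0.103], [-0.705, 0.407, -0.581, 0.306], [-0.016, -0.828, -0.56, 0.539], [0.0, 0.0, 0.0, 1.0]] 417.21674922693717
side cap_mid [228.4 361.7] 0.97 [ 0.512 -0.229  0.012]
side cap_mid [259.5 331. ] 0.9 [ 0.494 -0.118  0.012]
side cap_mid [199.5 398.6] 0.87 [ 0.519 -0.366  0.012]
side cap_mid [213.6 315.5] 0.74 [ 0.616 -0.2    0.012]
side cap_mid [271.8 392.1] 0.69 [ 0.394 -0.17   0.012]
side bottle_mid [162.2 269.7] 0.6 [ 0.749 -0.192  0.09 ]
side funnel_mid [172.1 337.7] 0.61 [ 0.659 -0.318  0.047]
side wheel_mid [256.9 463.7] 0.79 [ 0.321 -0.291  0.014]
side wheel_mid [254.2 220.5] 0.35 [0.653 0.017 0.014]
top [[-0.019, -0.99, 0.143, 0.386], [-1.0, 0.022, 0.018, -0.148], [-0.021, -0.143, -0.99, 1.255], [0.0, 0.0, 0.0, 1.0]] 509.2160975001817
top cap_mid [214.8 425.8] 0.94 [ 0.515 -0.363  0.012]
top cap_mid [216.7 371.9] 0.91 [ 0.513 -0.232  0.012]
top cap_mid [227.  325.6] 0.9 [ 0.49  -0.118  0.012]
top cap_mid [267.1 349.1] 0.86 [ 0.392 -0.173  0.012]
top cap_mid [177.5 360.8] 0.65 [ 0.611 -0.207  0.012]
top neck_rim [210.  232.1] 0.74 [0.52  0.082 0.153]
top bottle_mid [112.6 352.9] 0.85 [ 0.753 -0.189  0.09 ]
top funnel_mid [145.9 418.6] 0.61 [ 0.679 -0.348  0.047]
top wheel_mid [296.3 399.9] 0.84 [ 0.321 -0.293  0.014]
```

View pics/top0.png

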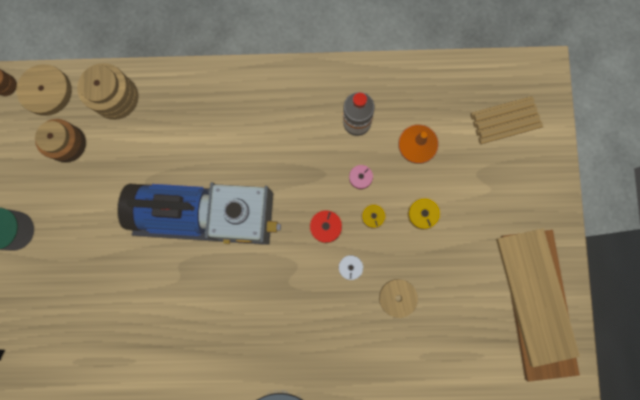

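View pics/side0.png

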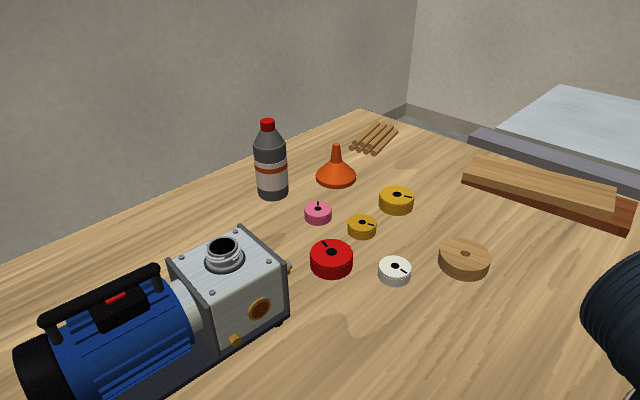

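```bash
cat >> h.py <<'E'
from scipy.spatial.transform import Rotation as R
def rows(target,yaw_deg=None):
    "tool-axis row (fractions) from the present pose to a world TCP target"
    o=robot.get_obs();M=R.from_quat(o["tool_rot"]).as_matrix()
    s=M.T@(np.array(target)-o["position"])/.3;y=np.degrees(np.arctan2(M[1,0],M[0,0]))
    t=0 if yaw_deg is None else -((yaw_deg-y+180)%360-180)/360
    print("pos",np.round(o["position"],4),"yaw",round(y,2),"q6",round(np.degrees(o["q"][5]),1),"F",np.round(o["ft_force"],1),"M",np.round(o["moment"],2),"t",round(o["time"],2),"w",round(o["grip_width"],4),"-> row",np.round(s,4).tolist(),round(t,4))
def wray(c,o,p):
    K=c["K"];x=np.array([p[1]-K[0,2],p[0]-K[1,2]]);r=np.hypot(*x);a=r/K[0,0]
    d=np.array([*(x/max(r,1e-9)*np.sin(a)),np.cos(a)]);H=c["hand_eye"];M=R.from_quat(o["tool_rot"]).as_matrix()
    return M@H[:3,3]+o["position"],M@H[:3,:3]@d
def wat_z(c,o,p,z):
    a,d=wray(c,o,p);return a+d*(z-a[2])/d[2]
E
python3 - <<'E'
from h import *
rs={"cap_mid":[],"neck_rim":[]}
for n in("side","top"):
    c=vision.camera(n)
    for d in vision.outline_of(n,"cap_mid"):
        m=d["mask"];print(n,"cap",np.round(d["point"],1),m.sum(),np.round(at_z(c,d["point"],.012),3))
    for d in vision.outline_of(n,"neck")+vision.outline_of(n,"pump"):
        ys,xs=np.nonzero(d["mask"]);print(n,"neck",np.round(d["point"],1),d["conf"],d["mask"].sum(),xs.min(),xs.max(),ys.min(),ys.max())
    print(n,vision.look_for(n,"neck_rim"))
    for p in ((222,242),(210,235),(210,232)): print(p,np.round(at_z(c,p,.153),3))
rows([.45,.15,.33],140)
E
```

```text
side cap [259.8 328.7] 1477 [ 0.497 -0.114  0.012]
side cap [215.2 318.4] 522 [ 0.608 -0.201  0.012]
side cap [200.7 398.6] 911 [ 0.516 -0.362  0.012]
side cap [225.5 361.8] 646 [ 0.518 -0.236  0.012]
side cap [270.3 389.5] 863 [ 0.399 -0.169  0.012]
side neck [323.4 153. ] 0.95 28514 12 291 223 399
side neck [226.8 362.7] 0.34 652 347 375 213 239
side [{'point': [255.6, 223.4], 'conf': 0.93}]
(222, 242) [0.545 0.028 0.153]
(210, 235) [0.579 0.017 0.153]
(210, 232) [0.582 0.02  0.153]
top cap [176.9 361.9] 432 [ 0.612 -0.21   0.012]
top cap [216.8 371.9] 439 [ 0.513 -0.232  0.012]
top cap [226.2 327.7] 846 [ 0.492 -0.123  0.012]
top cap [266.5 347.1] 468 [ 0.393 -0.168  0.012]
top cap [214.4 424.4] 850 [ 0.516 -0.36   0.012]
top neck [208.1 237. ] 0.96 494 222 247 199 222
top neck [210.5 194.6] 0.6 7817 117 280 183 243
top [{'point': [211.9, 230.9], 'conf': 0.81}]
(222, 242) [0.493 0.06  0.153]
(210, 235) [0.519 0.076 0.153]
(210, 232) [0.52  0.083 0.153]
pos [0.2536 0.5712 0.2306] yaw 156.06 q6 -10.2 F [ 0.   0.  -0.7] M [-0.   -0.06  0.04] t 1.1 w 0.087 -> row [-1.1682, -1.0177, -0.3315] 0.0446
```

```bash
python3 -m handwheel '[[-0.3,-0.25,-0.33,0.0446],[-1,-0.88,-0.33,0.0446],[-1,-0.88,-0.33,0.0446],[-1,-0.88,-0.33,0.0446],[-1,-0.88,-0.33,0.0446],[-1,-0.88,-0.33,0.0446],[-1,-0.88,-0.33,0.0446],[-1,-0.88,-0.33,0.0446],[-1,-0.88,-0.33,0.0446],[-1,-0.88,-0.33,0.0446],[-1,-0.88,-0.33,0.0446],[-1,-0.88,-0.33,0.0446]]' 100
python3 - <<'E'
from h import *
o=robot.get_obs();c=vision.camera("wrist");cv2.imwrite("pics/w1.png",c["frame"][:,:,::-1])
for n,z in(("neck_rim",.153),("cap_mid",.012)):
    for d in vision.look_for("wrist",n):print(n,np.round(d["point"],1),round(d["conf"],2),np.round(wat_z(c,o,d["point"],z),4))
for d in vision.outline_of("wrist","neck"):print("neck",np.round(d["point"],1),d["conf"],d["mask"].sum(),np.round(wat_z(c,o,d["point"],.153),4))
rows([.5125,-.231,.20],140)
E
```

```text
time: 2.1
position: [0.4219, 0.2065, 0.3302]
tool_rot: [0.344, 0.939, 0.001, 0.001]
ft_force: [-0.5, 0.1, -0.5]
grip_width: 0.087
grip_force: 0.0
neck_rim [292.2 291.6] 0.94 [0.5017 0.0899 0.153 ]
cap_mid [301.6 229.6] 0.73 [ 0.5016 -0.0844  0.012 ]
cap_mid [294.6 293.3] 0.39 [0.5633 0.0208 0.012 ]
pos [0.4196 0.2093 0.3292] yaw 140.12 q6 -37.3 F [ 0.2 -0.5 -1.1] M [-0.    0.07  0.02] t 2.3 w 0.087 -> row [-1.179, -0.9276, 0.43] 0.0003
```

View pics/w1.png

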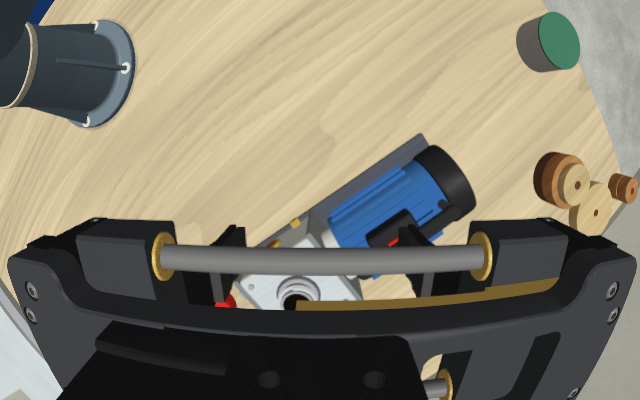

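```bash
python3 -m handwheel '[[-0.743,-0.135,0.1,0],[-0.743,-0.135,0.1,0],[-0.743,-0.135,0.1,0],[-0.743,-0.135,0.1,0],[-0.743,-0.135,0.1,0],[-0.743,-0.135,0.1,0],[-0.743,-0.135,0.1,0],[-0.743,-0.135,0.1,0]]'
python3 - <<'E'
from h import *
o=robot.get_obs();c=vision.camera("wrist");cv2.imwrite("pics/w2.png",c["frame"][:,:,::-1])
for n,z in(("neck_rim",.153),("cap_mid",.012)):
    for d in vision.look_for("wrist",n):print(n,np.round(d["point"],1),round(d["conf"],2),np.round(wat_z(c,o,d["point"],z),4))
for d in vision.outline_of("wrist","neck"):
    print("neck",np.round(d["point"],1),d["conf"],d["mask"].sum())
    np.save("neckmask.npy",d["mask"]); break
# rim circle: dark bore / rim edges sampled to world at z=.153
np.savez("w2.npz",frame=c["frame"],K=c["K"],hand_eye=c["hand_eye"],position=o["position"],tool_rot=o["tool_rot"])
print(c["K"])
rows([.569,-.277,.20],140)
E
```

```text
time: 2.97
position: [0.565, 0.0349, 0.2985]
tool_rot: [0.342, 0.94, 0.0, -0.001]
ft_force: [-0.6, 0.5, -0.1]
grip_width: 0.0869
grip_force: 0.0
neck_rim [129.1 327.9] 0.65 [0.5224 0.078  0.153 ]
cap_mid [174.5 152.1] 0.8 [ 0.393  -0.1758  0.012 ]
cap_mid [238.5 189.3] 0.59 [ 0.5108 -0.2014  0.012 ]
cap_mid [287.9 239.2] 0.56 [ 0.6272 -0.198   0.012 ]
neck [125.  331.2] 0.68 2136
[[309.70691629   0.         321.53042684]
 [  0.         309.70691629 198.90669441]
 [  0.           0.           1.        ]]
pos [0.5643 0.0359 0.2998] yaw 140.16 q6 -57.9 F [0.3 0.1 0.1] M [ 0.05 -0.03  0.01] t 3.17 w 0.0871 -> row [-0.6806, -0.7907, 0.3323] 0.0004
```

View pics/w2.png

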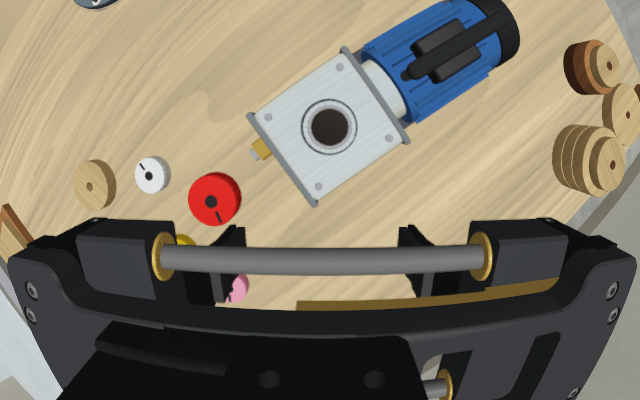

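```bash
python3 -m handwheel '[[-0.68,-0.79,0.3,0],[-0.68,-0.79,0.3,0],[-0.68,-0.79,0.3,0],[-0.68,-0.79,0.3,0],[-0.68,-0.79,0.3,0],[-0.68,-0.79,0.3,0],[-0.68,-0.79,0.3,0],[-0.68,-0.79,0.3,0],[-0.68,-0.79,0.3,0],[-0.68,-0.79,0.3,0]]'
cat >> h.py <<'E'
def rectify(c,o,ctr,z,half=.06,n=480):
    "top-down world picture of plane z: rows +x up, columns -y right; n px for 2*half m"
    g=np.linspace(half,-half,n);X,Y=np.meshgrid(ctr[0]+g,ctr[1]+g,indexing="ij")
    M=R.from_quat(o["tool_rot"]).as_matrix();H=c["hand_eye"];P=np.stack([X,Y,np.full_like(X,z)],-1)-o["position"]
    p=(P@M-H[:3,3])@H[:3,:3];r=np.hypot(p[...,0],p[...,1]);k=np.arctan2(r,p[...,2])/r*c["K"][0,0]
    return cv2.remap(c["frame"],(p[...,0]*k+c["K"][0,2]).astype(np.float32),(p[...,1]*k+c["K"][1,2]).astype(np.float32),cv2.INTER_LINEAR)
E
python3 - <<'E'
from h import *
w=np.load("w2.npz");c0=np.array([.522,.078]);im=rectify(w,w,c0,.153)
o=robot.get_obs();c=vision.camera("wrist")
np.savez("w3.npz",frame=c["frame"],K=c["K"],hand_eye=c["hand_eye"],position=o["position"],tool_rot=o["tool_rot"])
c1=np.array([.5125,-.231]);im2=rectify(c,o,c1,.024)
cv2.imwrite("pics/r.png",cv2.resize(np.hstack([im,im2])[:,:,::-1],(800,400)))
for I,cc in((im,c0),(im2,c1)):
    gr=cv2.medianBlur(cv2.cvtColor(I,cv2.COLOR_RGB2GRAY),5)
    h=cv2.HoughCircles(gr,cv2.HOUGH_GRADIENT,1,60,param1=80,param2=20,minRadius=50,maxRadius=130)
    if h is not None:
        for x,y,r in h[0][:4]:print(np.round([cc[0]+.06-y*.12/479,cc[1]+.06-x*.12/479,r*.12/479],4))
dk=(cv2.cvtColor(im,cv2.COLOR_RGB2GRAY)<80).astype(np.uint8);n,l,s,ce=cv2.connectedComponentsWithStats(dk);k=1+np.argmax(s[1:,4]);print("bore",np.round([c0[0]+.06-ce[k][1]*.12/479,c0[1]+.06-ce[k][0]*.12/479,np.sqrt(s[k,4]/np.pi)*.12/479],4))
hs=cv2.cvtColor(c["frame"],cv2.COLOR_RGB2HSV)
for d in vision.outline_of("wrist","cap_mid"):print(np.round(d["point"],1),round(d["conf"],2),d["mask"].sum(),np.round(wat_z(c,o,d["point"],.018),4),np.median(hs[d["mask"]],0))
E
```

```text
time: 4.0
position: [0.5689, -0.2791, 0.2091]
tool_rot: [0.343, 0.939, 0.0, -0.001]
ft_force: [0.7, 1.0, -0.5]
grip_width: 0.0871
grip_force: 0.0
[0.5212 0.0805 0.0254]
bore [0.5215 0.0804 0.0174]
[ 40.2 386.4] 0.94 3918 [ 0.4909 -0.1188  0.018 ] [  1. 191. 218.]
[170.8 396.7] 0.87 2108 [ 0.6144 -0.2051  0.018 ] [169.  66. 219.]
[ 17.  290.2] 0.73 1591 [ 0.4013 -0.1841  0.018 ] [102.   6. 223.]
[191.4 244.4] 0.6 3558 [ 0.5194 -0.3554  0.018 ] [ 25. 218. 208.]
[119.1 325.1] 0.59 2165 [ 0.5175 -0.2311  0.018 ] [ 25. 218. 201.]
```

View pics/r.png

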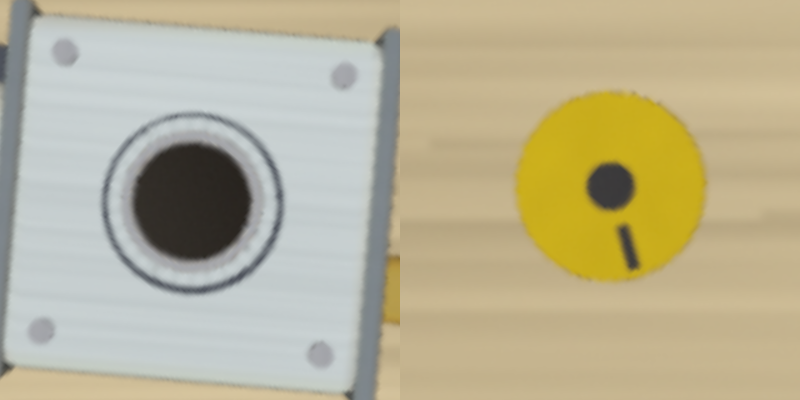

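```bash
python3 - <<'E'
from h import *
w=np.load("w3.npz");c1=np.array([.5165,-.2340])
for z in (.024,):
    im=rectify(w,w,c1,z);hs=cv2.cvtColor(im,cv2.COLOR_RGB2HSV);m=((hs[...,1]>170)&(hs[...,0]>18)&(hs[...,0]<32)).astype(np.uint8)
    m=cv2.morphologyEx(m,cv2.MORPH_CLOSE,np.ones((9,9)));cn=max(cv2.findContours(m,0,1)[0],key=cv2.contourArea);(x,y),r=cv2.minEnclosingCircle(cn);e=cv2.fitEllipse(cn)
    cc=[c1[0]+.06-e[0][1]*.12/479,c1[1]+.06-e[0][0]*.12/479];print(np.round(cc,4),np.array(e[1])*.12/479)
rows([*cc,.05],140);rows([*cc,.0105],140)
E
```

```text
[ 0.5165 -0.2343] [0.05594948 0.05605045]
pos [ 0.5693 -0.277   0.21  ] yaw 140.07 q6 -86.2 F [0.5 0.4 0.5] M [ 0.02 -0.01 -0.02] t 4.1 w 0.0869 -> row [0.2262, -0.0041, 0.5333] 0.0002
pos [ 0.5693 -0.277   0.21  ] yaw 140.07 q6 -86.2 F [0.5 0.4 0.5] M [ 0.02 -0.01 -0.02] t 4.1 w 0.0869 -> row [0.2261, -0.0042, 0.665] 0.0002
```

```bash
python3 -m handwheel '[[0.225,-0.004,0.14,0],[0.225,-0.004,0.28,0],[0.225,-0.004,0.42,0],[0.225,-0.004,0.53,0],[0.225,-0.004,0.6,0],[0.225,-0.004,0.64,0],[0.225,-0.004,0.664,0],[0.225,-0.004,0.664,0],[0.225,-0.004,0.664,0]]' 100 && python3 -m handwheel '[[0,0,0,0],[0,0,0,0],[0,0,0,0],[0,0,0,0],[0,0,0,0],[0,0,0,0],[0,0,0,0],[0,0,0,0]]' 40 20
```

```text
time: 4.85
position: [0.5185, -0.2367, 0.0121]
tool_rot: [0.341, 0.94, -0.0, 0.002]
ft_force: [0.4, -0.1, 0.4]
grip_width: 0.0872
grip_force: 0.0
time: 5.52
position: [0.5171, -0.2365, 0.0108]
tool_rot: [0.342, 0.94, -0.0, 0.0]
ft_force: [0.0, -0.5, 5.3]
grip_width: 0.0575
grip_force: 20.0
```

```bash
python3 -m handwheel '[[0,0,-0.08,0],[0,0,-0.2,0],[0,0,-0.33,0],[0,0,-0.46,0],[0.05,0.04,-0.58,0.02],[0.668,0.584,-0.963,0.25],[0.668,0.584,-0.963,0.25],[0.668,0.584,-0.963,0.25],[0.668,0.584,-0.963,0.25],[0.668,0.584,-0.963,0.25],[0.668,0.584,-0.963,0.25],[0.668,0.584,-0.963,0.25],[0.668,0.584,-0.963,0.25],[0.668,0.584,-0.963,0.25],[0.668,0.584,-0.963,0.25],[0.668,0.584,-0.963,0.25],[0.668,0.584,-0.963,0.25],[0.668,0.584,-0.963,0.25],[0.668,0.584,-0.963,0.25],[0.668,0.584,-0.963,0.25]]'
python3 - <<'E'
from h import *
o=robot.get_obs();c=vision.camera("wrist");cv2.imwrite("pics/w4.png",c["frame"][:,:,::-1])
w=np.load("w2.npz");P=[];Q=[]
for a,b in((w,w),(c,o)):
    M=R.from_quat(b["tool_rot"]).as_matrix()
    c0=np.array([.5215,.0804])
    im=rectify(a,b,c0,.153);dk=(cv2.cvtColor(im,cv2.COLOR_RGB2GRAY)<80).astype(np.uint8);n,l,s,ce=cv2.connectedComponentsWithStats(dk);k=l[240,240]
    p=c0+.06-ce[k][::-1]*.12/479;print("bore",np.round(p,4),np.sqrt(s[k,4]/np.pi)*.12/479);P.append(p);Q.append(M[:2,:2])
# p_i = n + Q_i e
A=np.vstack([np.hstack([np.eye(2),q]) for q in Q]);s=np.linalg.solve(A,np.concatenate(P));print("neck",s[:2],"e",s[2:])
rows([*s[:2],.20],99)
E
```

```text
time: 7.18
position: [0.4757, 0.0267, 0.299]
tool_rot: [0.906, 0.424, -0.0, -0.0]
ft_force: [0.2, -0.2, -1.2]
grip_width: 0.0575
grip_force: 20.0
bore [0.5215 0.0804] 0.017355721228364415
bore [0.5218 0.0802] 0.017337870578891443
neck [0.52156989 0.08011215] e [0.00020042 0.00017111]
pos [0.4758 0.0267 0.299 ] yaw 50.09 q6 29.6 F [-0.9 -0.3  0.3] M [-0.05  0.14 -0.01] t 7.23 w 0.0573 -> row [0.2346, 0.0031, 0.33] -0.1359
```

View pics/w4.png

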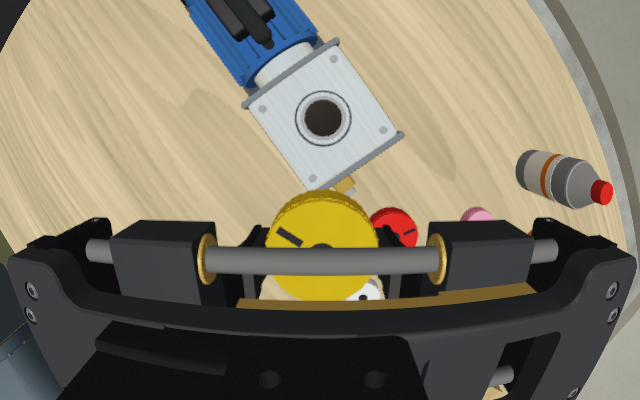

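```bash
python3 - <<'E'
from h import *
from scipy.optimize import least_squares
o=robot.get_obs();c=vision.camera("wrist");M=R.from_quat(o["tool_rot"]).as_matrix();c1=o["position"][:2]
im=rectify(c,o,c1,o["position"][2]+.0132);hs=cv2.cvtColor(im,cv2.COLOR_RGB2HSV)
m=((hs[...,1]>170)&(hs[...,0]>18)&(hs[...,0]<32)).astype(np.uint8);m=cv2.morphologyEx(m,cv2.MORPH_CLOSE,np.ones((15,15)))
cn=max(cv2.findContours(m,0,1)[0],key=cv2.contourArea)[:,0];W=c1+.06-cn[:,::-1]*.12/479
T=(W-c1)@M[:2,:2]
print(len(T),T.min(0),T.max(0))
K=T[T[:,0]>.012]
for r in (.028,.029,None):
    f=least_squares(lambda p:np.hypot(*(K-p[:2]).T)-(r or p[2]),[0,0,.028],loss="soft_l1",f_scale=.0005);print(r,np.round(f.x,4),np.round(f.cost*1e6,2))
for dx in(0,.0019):
    t=np.array([.5216,.0801])-0;ang=np.radians(85);t=t-dx*np.array([np.cos(ang),np.sin(ang)]);print(t);rows([*t,.185],85)
E
```

```text
511 [ 0.00640251 -0.02822611] [0.03539936 0.02822979]
0.028 [0.0065 0.     0.028 ] 56.31
0.029 [0.0053 0.     0.028 ] 86.09
None [0.0092 0.0001 0.0258] 23.18
[0.5216 0.0801]
pos [0.4758 0.0267 0.2991] yaw 50.08 q6 29.7 F [ 1.2  0.4 -1.2] M [-0.05  0.13  0.01] t 7.28 w 0.0574 -> row [0.2345, 0.003, 0.3802] -0.097
[0.5214344  0.07820723]
pos [0.4758 0.0267 0.2991] yaw 50.08 q6 29.7 F [ 1.2  0.4 -1.2] M [-0.05  0.13  0.01] t 7.28 w 0.0574 -> row [0.2293, 0.0067, 0.3802] -0.097
```

```bash
python3 - <<'E'
from h import *
c=vision.camera("wrist");H=c["hand_eye"];K=c["K"];print(np.round(H,3).tolist())
def pr(p):
    q=H[:3,:3].T@(np.array(p)-H[:3,3]);r=np.hypot(q[0],q[1]);k=np.arctan2(r,q[2])/r*K[0,0];return np.round([q[1]*k+K[1,2],q[0]*k+K[0,2]],1)
for dx in(0,.002,.004):print(dx,"low",pr([dx+.029,0,.0108]),"top",pr([dx+.029,0,-.0132]),"hole",pr([dx,0,-.0132]))
hs=cv2.cvtColor(c["frame"],cv2.COLOR_RGB2HSV);m=(hs[...,1]>150)&(hs[...,0]>18)&(hs[...,0]<32)
for col in(300,315,322,330,345):r=np.nonzero(m[150:250,col])[0]+150;print(col,r[0],[int(v) for v in c["frame"][r[0]:250:3,col].mean(1)])
cv2.imwrite("pics/z.png",cv2.resize(c["frame"][170:270,260:400,::-1],None,fx=5,fy=5))
E
```

```text
[[-0.001, -0.969, -0.246, 0.067], [1.0, -0.001, -0.001, 0.0], [0.001, -0.246, 0.969, -0.153], [0.0, 0.0, 0.0, 1.0]]
0 low [191.5 321.4] top [203.  321.4] hole [259.2 321.4]
0.002 low [188.  321.4] top [198.9 321.4] hole [255.5 321.4]
0.004 low [184.3 321.4] top [194.7 321.4] hole [251.9 321.4]
300 195 [79, 91, 96, 107, 139, 138, 139, 138, 138, 138, 138, 138, 138, 138, 138, 46, 50, 102, 70]
315 190 [91, 92, 91, 116, 131, 140, 139, 139, 139, 140, 139, 138, 139, 138, 139, 139, 139, 140, 103, 49]
322 190 [93, 90, 91, 106, 139, 140, 140, 140, 140, 140, 140, 140, 140, 140, 140, 140, 140, 137, 49, 48]
330 190 [119, 87, 88, 121, 125, 140, 141, 140, 141, 141, 140, 140, 140, 141, 141, 141, 140, 140, 129, 49]
345 196 [83, 87, 125, 113, 140, 140, 139, 139, 139, 140, 139, 140, 139, 139, 139, 140, 140, 117]
```

View pics/z.png

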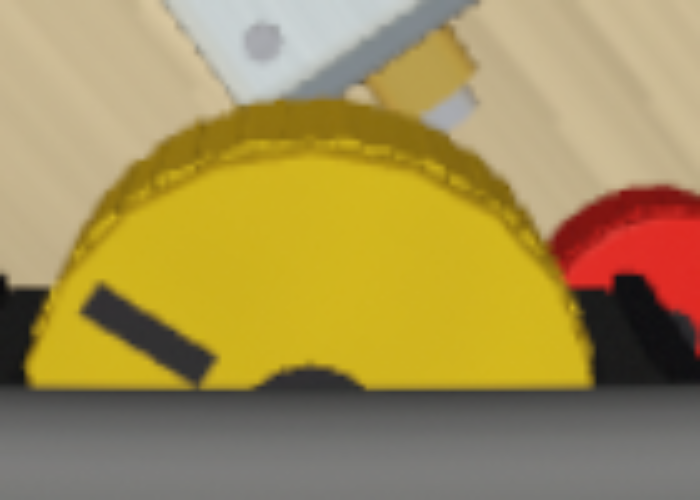

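```bash
python3 -m handwheel '[[0.12,0.003,0.1,-0.02],[0.23,0.006,0.2,-0.04],[0.23,0.006,0.3,-0.06],[0.23,0.006,0.38,-0.08],[0.23,0.006,0.38,-0.097],[0.23,0.006,0.38,-0.097],[0.23,0.006,0.38,-0.097],[0.23,0.006,0.38,-0.097]]'
python3 - <<'E'
from h import *
rows([.52146,.0785,.160],85)
E
```

```text
time: 8.0
position: [0.5225, 0.0783, 0.1861]
tool_rot: [0.738, 0.674, 0.001, 0.001]
ft_force: [0.4, -0.2, -0.1]
grip_width: 0.0571
grip_force: 20.0
pos [0.5225 0.0783 0.1861] yaw 84.8 q6 1.6 F [ 0.4 -0.2 -0.1] M [-0.06  0.08 -0.01] t 8.0 w 0.0571 -> row [0.0004, -0.0038, 0.0869] -0.0006
```

```bash
python3 -m handwheel '[[0,0,0.02,0],[0,0,0.04,0],[0,0,0.05,0],[0,0,0.05,0],[0,0,0.05,0]]'
python3 - <<'E'
from h import *
rows([.52146,.0785,.160],85)
vision.camera("top");rows([.52146,.0785,.160],85)
vision.camera("top");rows([.52146,.0785,.160],85)
E
```

```text
time: 8.42
position: [0.5215, 0.0784, 0.1701]
tool_rot: [0.738, 0.675, -0.0, -0.0]
ft_force: [-0.0, 0.2, -0.8]
grip_width: 0.0573
grip_force: 20.0
pos [0.5215 0.0784 0.1701] yaw 84.9 q6 1.5 F [-0.   0.2 -0.8] M [-0.1   0.06  0.03] t 8.42 w 0.0573 -> row [0.0004, -0.0, 0.0336] -0.0003
pos [0.5217 0.0784 0.1702] yaw 84.91 q6 1.5 F [-1.1  0.1 -0.8] M [-0.05  0.08  0.03] t 8.47 w 0.0571 -> row [0.0003, -0.0007, 0.0341] -0.0003
pos [0.5218 0.0784 0.1703] yaw 84.91 q6 1.5 F [ 0.8  0.5 -0.4] M [-0.06  0.05  0.01] t 8.52 w 0.0572 -> row [0.0002, -0.001, 0.0345] -0.0002
```

```bash
python3 -m handwheel '[[0,0,0.01,0],[0,0,0.02,0],[0,0,0.03,0],[0,0,0.036,0],[0,0,0.042,0],[0,0,0.042,0]]'; python3 -m handwheel '[[0,0,0.003,0],[0,0,0.006,0],[0,0,0.006,0]]'
```

```text
time: 9.02
position: [0.5214, 0.0784, 0.1572]
tool_rot: [0.738, 0.675, -0.0, -0.0]
ft_force: [0.6, -0.6, 0.5]
grip_width: 0.0575
grip_force: 20.0
time: 9.27
position: [0.5216, 0.0784, 0.1558]
tool_rot: [0.738, 0.675, -0.0, -0.0]
ft_force: [-0.4, 0.3, -0.3]
grip_width: 0.0575
grip_force: 20.0
```

```bash
python3 -m handwheel '[[0,0,0.003,0],[0,0,0.005,0],[0,0,0.005,0]]'; python3 -m handwheel '[[0,0,0.002,0],[0,0,0.003,0],[0,0,0.003,0]]';python3 -m handwheel '[[0,0,0.002,0],[0,0,0.003,0],[0,0,0.003,0]]'
```

```text
time: 9.52
position: [0.5219, 0.0784, 0.1552]
tool_rot: [0.738, 0.675, 0.0, 0.0]
ft_force: [-1.3, 0.1, 5.6]
grip_width: 0.0575
grip_force: 20.0
time: 9.77
position: [0.522, 0.0785, 0.1551]
tool_rot: [0.738, 0.675, 0.0, 0.001]
ft_force: [-2.5, 0.6, 9.9]
grip_width: 0.0571
grip_force: 20.0
time: 10.02
position: [0.5222, 0.0784, 0.1549]
tool_rot: [0.738, 0.675, 0.001, 0.001]
ft_force: [-3.5, 0.2, 15.1]
grip_width: 0.0572
grip_force: 20.0
```

```bash
python3 -m handwheel '[[0,0,0,-0.008],[0,0,0,-0.016],[0,0,0,-0.016]]'; python3 -m handwheel '[[0,0,0,-0.008],[0,0,0,-0.016],[0,0,0,-0.016]]'
```

```text
time: 10.27
position: [0.5232, 0.0787, 0.1549]
tool_rot: [0.702, 0.712, 0.002, 0.002]
ft_force: [-1.9, 0.9, 13.0]
grip_width: 0.0578
grip_force: 20.0
time: 10.52
position: [0.5221, 0.0786, 0.1532]
tool_rot: [0.666, 0.746, 0.001, 0.001]
ft_force: [-0.1, 0.6, -0.9]
grip_width: 0.0572
grip_force: 20.0
```

```bash
python3 -m handwheel '[[0,0,0.004,0],[0,0,0.008,0],[0,0,0.008,0]]'; python3 -m handwheel '[[0,0,0.003,0],[0,0,0.003,0]]'
python3 - <<'E'
from h import *
rows([.52146,.0785,.1504],85)
E
```

```text
time: 10.77
position: [0.5216, 0.0784, 0.1506]
tool_rot: [0.667, 0.745, -0.0, 0.0]
ft_force: [-1.1, 0.3, 6.4]
grip_width: 0.0575
grip_force: 20.0
time: 10.93
position: [0.5217, 0.0784, 0.1505]
tool_rot: [0.667, 0.745, 0.0, 0.0]
ft_force: [-3.5, 0.4, 12.0]
grip_width: 0.0574
grip_force: 20.0
pos [0.5217 0.0784 0.1505] yaw 96.38 q6 -10.0 F [-3.5  0.4 12. ] M [-0.07  0.47 -0.07] t 10.93 w 0.0574 -> row [0.0003, -0.0008, 0.0003] 0.0316
```

```bash
python3 -m handwheel '[[0,-0.001,0.0005,0.012],[0,-0.001,0.001,0.024],[0,-0.001,0.0018,0.036],[0,-0.001,0.0024,0.048],[0,-0.001,0.003,0.06],[0,-0.001,0.003,0.06]]'
python3 - <<'E'
from h import *
rows([.52146,.0785,.1504],85)
E
```

```text
time: 11.43
position: [0.5225, 0.0782, 0.1496]
tool_rot: [0.795, 0.606, 0.001, 0.001]
ft_force: [-1.0, -0.3, 10.3]
grip_width: 0.0575
grip_force: 20.0
pos [0.5225 0.0782 0.1496] yaw 74.62 q6 11.8 F [-1.  -0.3 10.3] M [-0.06  0.3  -0.06] t 11.43 w 0.0575 -> row [-0.0, -0.0035, -0.0026] -0.0288
```

```bash
python3 -m handwheel '[[0,0,0.0007,0.015],[0,0,0.0015,0.03],[0,0,0.0022,0.045],[0,0,0.003,0.06],[0,0,0.0037,0.075],[0,0,0.0045,0.09],[0,0,0.0052,0.105],[0,0,0.006,0.12],[0,0,0.006,0.12]]'
python3 - <<'E'
from h import *
rows([.52146,.0785,.1504],85)
E
```

```text
time: 12.18
position: [0.5215, 0.0787, 0.1478]
tool_rot: [0.963, 0.27, 0.0, -0.0]
ft_force: [-2.6, 2.0, 12.0]
grip_width: 0.0577
grip_force: 20.0
pos [0.5215 0.0787 0.1478] yaw 31.37 q6 55.0 F [-2.6  2.  12. ] M [ 0.23  0.57 -0.09] t 12.18 w 0.0577 -> row [-0.0006, 0.0006, -0.0088] -0.149
```

```bash
python3 -m handwheel '[[0,0,0.0007,0.015],[0,0,0.0015,0.03],[0,0,0.0022,0.045],[0,0,0.003,0.06],[0,0,0.0037,0.075],[0,0,0.004,0.08],[0,0,0.004,0.08]]'
python3 - <<'E'
from h import *
rows([.52146,.0785,.1504],85)
E
```

```text
time: 12.77
position: [0.5211, 0.0793, 0.1465]
tool_rot: [1.0, 0.023, -0.0, -0.001]
ft_force: [-2.4, 2.2, 12.4]
grip_width: 0.0576
grip_force: 20.1
pos [0.5211 0.0793 0.1465] yaw 2.67 q6 83.7 F [-2.4  2.2 12.4] M [ 0.4   0.69 -0.08] t 12.77 w 0.0576 -> row [0.0012, 0.0026, -0.0129] -0.2287
```

```bash
for i in 1; do python3 -m handwheel '[[0,0,0.0005,0.01],[0,0,0.001,0.02],[0,0,0.0015,0.03],[0,0,0.0018,0.036],[0,0,0.0018,0.036]]'; done
python3 - <<'E'
from h import *
rows([.52146,.0785,.1504],85)
E
python3 -m handwheel '[[0,0,0.0005,0.01],[0,0,0.001,0.02],[0,0,0.001,0.02]]'
python3 - <<'E'
from h import *
rows([.52146,.0785,.1504],85)
E
```

```text
time: 13.18
position: [0.5211, 0.0796, 0.1461]
tool_rot: [0.996, -0.09, 0.0, -0.001]
ft_force: [-3.1, 4.2, 12.5]
grip_width: 0.0573
grip_force: 20.1
pos [0.5211 0.0796 0.1461] yaw -10.29 q6 96.7 F [-3.1  4.2 12.5] M [ 0.61  0.68 -0.11] t 13.18 w 0.0573 -> row [0.0017, 0.0035, -0.0142] -0.2647
time: 13.43
position: [0.5212, 0.0798, 0.1461]
tool_rot: [0.988, -0.152, 0.0, -0.001]
ft_force: [-3.5, 4.2, 15.0]
grip_width: 0.0574
grip_force: 20.1
pos [0.5212 0.0798 0.1461] yaw -17.54 q6 103.9 F [-3.5  4.2 15. ] M [ 0.66  0.78 -0.12] t 13.43 w 0.0574 -> row [0.0022, 0.0039, -0.0142] -0.2848
```

```bash
python3 -m handwheel '[[-0.001,-0.0007,0,0.005],[-0.002,-0.0014,0,0.01],[-0.002,-0.0014,0,0.015],[-0.002,-0.0014,0,0.015]]'
python3 - <<'E'
from h import *
rows([.52146,.0785,.1504],85)
E
python3 -m handwheel '[[0,0,0,0.007],[0,0,0,0.014],[0,0,0,0.014]]'
python3 - <<'E'
from h import *
rows([.52146,.0785,.1504],85)
E
```

```text
time: 13.77
position: [0.5212, 0.08, 0.1461]
tool_rot: [0.98, -0.198, 0.001, -0.001]
ft_force: [-2.4, 3.7, 13.9]
grip_width: 0.0572
grip_force: 20.1
pos [0.5212 0.08   0.1461] yaw -22.85 q6 109.3 F [-2.4  3.7 13.9] M [ 0.53  0.67 -0.04] t 13.77 w 0.0572 -> row [0.0026, 0.0042, -0.0143] -0.2996
time: 14.02
position: [0.5212, 0.0801, 0.1461]
tool_rot: [0.97, -0.241, 0.0, -0.001]
ft_force: [-2.5, 3.8, 13.9]
grip_width: 0.0574
grip_force: 20.1
pos [0.5212 0.0801 0.1461] yaw -27.93 q6 114.4 F [-2.5  3.8 13.9] M [ 0.55  0.66 -0.06] t 14.02 w 0.0574 -> row [0.0032, 0.0041, -0.0143] -0.3137
```

```bash
for k in 1; do python3 -m handwheel '[[0,0,0,0.007],[0,0,0,0.014],[0,0,0,0.014]]' | egrep 'time|pos|force'; done
python3 - <<'E'
from h import *
rows([.52146,.0785,.1504],85)
E
python3 -m handwheel '[[0,0,0,0.007],[0,0,0,0.014],[0,0,0,0.014]]' | egrep 'force'
python3 - <<'E'
from h import *
rows([.52146,.0785,.1504],85)
E
```

```text
time: 14.27
position: [0.5212, 0.0801, 0.1461]
ft_force: [-1.6, 4.5, 13.9]
grip_force: 20.1
pos [0.5212 0.0801 0.1461] yaw -32.97 q6 119.4 F [-1.6  4.5 13.9] M [ 0.63  0.67 -0.09] t 14.27 w 0.0573 -> row [0.0036, 0.0041, -0.0143] -0.3277
ft_force: [-2.2, 3.3, 14.0]
grip_force: 20.1
pos [0.5213 0.0802 0.1461] yaw -38.02 q6 124.4 F [-2.2  3.3 14. ] M [ 0.65  0.59 -0.09] t 14.52 w 0.0572 -> row [0.004, 0.0041, -0.0143] -0.3417
```

```bash
python3 - <<'E'
from h import *
c=vision.camera("wrist");cv2.imwrite("pics/z2.png",cv2.resize(c["frame"][170:270,260:400,::-1],None,fx=5,fy=5))
for i in range(4):
    vision.camera("top");o=robot.get_obs();print(np.round(o["moment"],3),np.round(o["ft_force"],1),np.round(o["position"],4))
E
```

```text
[ 0.676  0.687 -0.197] [-2.7  4.6 14.2] [0.5213 0.0802 0.1461]
[ 0.71   0.644 -0.139] [-2.3  4.1 13.5] [0.5213 0.0802 0.1461]
[ 0.633  0.633 -0.156] [-2.5  3.9 13.3] [0.5213 0.0802 0.1461]
[ 0.694  0.643 -0.106] [-2.5  4.9 13.2] [0.5213 0.0802 0.1461]
```

View pics/z2.png

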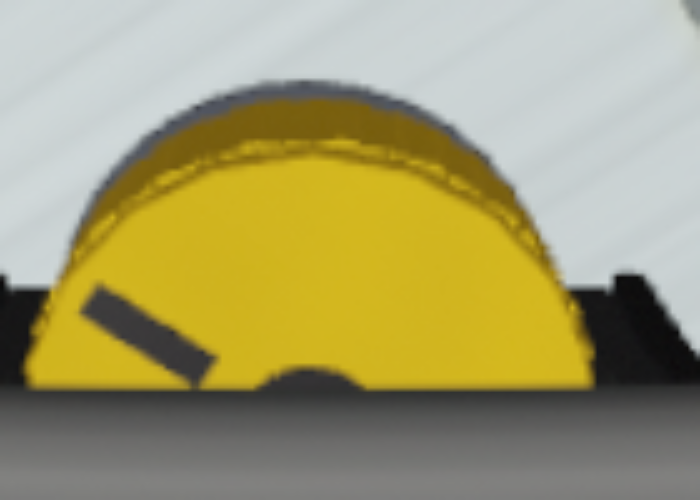

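```bash
cat >> h.py <<'E'
def avg(n=6):
    L=[]
    for i in range(n):
        vision.camera("top");o=robot.get_obs();L.append(np.r_[o["moment"],o["ft_force"],o["joint_torque"][5],o["position"][2],np.degrees(o["q"][5])])
    print("M",np.round(np.mean(L,0)[:3],3),"F",np.round(np.mean(L,0)[3:6],1),"tau6,z,q6",np.round(np.mean(L,0)[6:],4),"t",o["time"])
E
python3 -c "from h import *;avg()"
python3 -m handwheel '[[0,0,0,0.005],[0,0,0,0.01],[0,0,0,0.01]]' | egrep 'force'
python3 -c "from h import *;avg()"
```

```text
M [ 0.684  0.631 -0.149] F [-2.4  4.7 13.4] tau6,z,q6 [ -0.1378   0.1461 124.3786] t 15.0667
ft_force: [-3.4, 5.6, 13.1]
grip_force: 20.1
M [ 0.698  0.658 -0.103] F [-2.1  4.7 13.3] tau6,z,q6 [-8.100000e-02  1.461000e-01  1.279697e+02] t 15.6167
```

```bash
python3 -m handwheel '[[-0.0024,-0.001,-0.0015,0],[-0.0048,-0.002,-0.003,0],[-0.0048,-0.002,-0.003,0]]' | egrep 'force'
python3 -c "from h import *;avg(4)"
python3 -m handwheel '[[0,0,0,0.005],[0,0,0,0.01],[0,0,0,0.01]]' | egrep 'force'
python3 -c "from h import *;avg(4)"
```

```text
ft_force: [0.5, 0.8, 7.1]
grip_force: 20.1
M [ 0.016  0.239 -0.061] F [0.3 0.7 7.4] tau6,z,q6 [-5.870000e-02  1.461000e-01  1.280924e+02] t 16.0667
ft_force: [-0.8, 1.3, 7.5]
grip_force: 20.1
M [ 0.091  0.283 -0.061] F [0.5 1.1 7.4] tau6,z,q6 [-7.730000e-02  1.461000e-01  1.316996e+02] t 16.5167
```

```bash
python3 -m handwheel '[[0,0,0,0.005],[0,0,0,0.01],[0,0,0,0.01]]' | egrep 'force'
python3 -c "from h import *;avg(3)"
python3 -m handwheel '[[0,0,0,0.005],[0,0,0,0.01],[0,0,0,0.01]]' | egrep 'force'
python3 -c "from h import *;avg(3)"
```

```text
ft_force: [-0.3, 0.7, 7.6]
grip_force: 20.1
M [ 0.122  0.314 -0.019] F [-0.4  1.5  8.1] tau6,z,q6 [-2.830000e-02  1.461000e-01  1.352905e+02] t 16.9167
ft_force: [-1.1, 0.9, 7.6]
grip_force: 20.1
M [ 0.233  0.304 -0.012] F [-0.   2.3  7.7] tau6,z,q6 [1.730000e-02 1.460000e-01 1.388808e+02] t 17.3167
```

```bash
python3 -m handwheel '[[0,0,0,0.005],[0,0,0,0.008],[0,0,0,0.008]]' | egrep 'force'
python3 -c "from h import *;avg(4)"
```

```text
ft_force: [0.5, 1.9, 6.0]
grip_force: 20.1
M [0.304 0.195 0.354] F [0.2 1.6 6.2] tau6,z,q6 [  0.3819   0.1459 141.6898] t 17.7667
```

```bash
python3 -m handwheel '[[0,0,0,-0.004],[0,0,0,-0.004]]' | egrep 'force'
python3 -c "from h import *;avg(4)"
```

```text
ft_force: [-0.4, 1.7, 5.4]
grip_force: 20.1
M [0.245 0.186 0.133] F [-0.1  1.5  6.4] tau6,z,q6 [1.184000e-01 1.459000e-01 1.402967e+02] t 18.1333
```

```bash
python3 -m handwheel '[[0,0,-0.003,0],[0,0,-0.003,0],[0,0,-0.003,0],[0,0,-0.003,0],[0,0,-0.003,0],[0,0,-0.003,0]]' 100
python3 - <<'E'
from h import *
o=robot.get_obs();c=vision.camera("wrist");cv2.imwrite("pics/z3.png",cv2.resize(c["frame"][150:290,220:420,::-1],None,fx=4,fy=4))
E
```

```text
time: 18.63
position: [0.52, 0.0803, 0.146]
tool_rot: [0.892, -0.452, -0.0, 0.0]
ft_force: [0.2, -0.8, -0.1]
grip_width: 0.0846
grip_force: 0.0
```

View pics/z3.png

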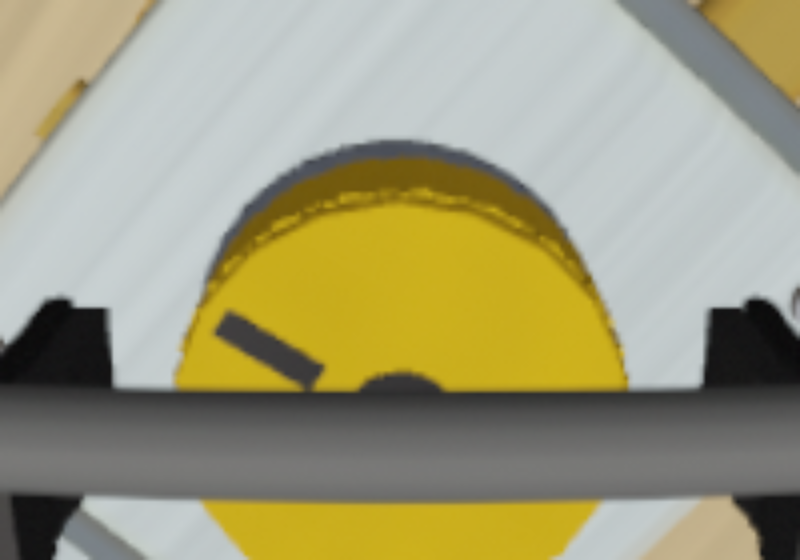

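```bash
python3 -m handwheel '[[0,0,-0.02,0],[0,0,-0.05,0],[0,0,-0.12,0],[0,0,-0.25,0],[0,0,-0.35,0],[-0.2,0,-0.35,0],[-0.3,0,-0.35,0],[-0.3,0,-0.35,0],[-0.3,0,-0.35,0],[-0.3,0,-0.35,0]]' 100
python3 - <<'E'
from h import *
o=robot.get_obs();c=vision.camera("wrist");c0=np.array([.5216,.0801]);
im=rectify(c,o,c0,.1596);hs=cv2.cvtColor(im,cv2.COLOR_RGB2HSV);m=((hs[...,1]>170)&(hs[...,0]>18)&(hs[...,0]<32)).astype(np.uint8)
m=cv2.morphologyEx(m,cv2.MORPH_CLOSE,np.ones((9,9)));cn=max(cv2.findContours(m,0,1)[0],key=cv2.contourArea);e=cv2.fitEllipse(cn)
print(c0+.06-np.array(e[0])[::-1]*.12/479,np.array(e[1])*.12/479)
cv2.imwrite("pics/end.png",c["frame"][:,:,::-1])
E
```

```text
time: 19.52
position: [0.4673, 0.153, 0.2521]
tool_rot: [0.893, -0.451, 0.001, -0.0]
ft_force: [0.4, 0.3, -1.6]
grip_width: 0.0873
grip_force: 0.0
[0.52139038 0.07946171] [0.05552537 0.05585258]
```

View pics/end.png

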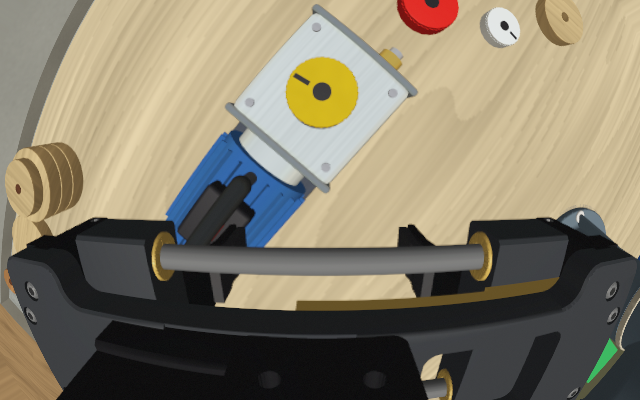

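The wrist picture shows the yellow cap sitting square on the neck at (row 92, col 322). It is centred within 0.7 mm, the gripper is clear of it, and the wheel and the other caps are undisturbed.

```bash
python3 -c "from rig import job;print(job.hand_in())"
```

```text
the job is handed in; nothing more can be done
None
```

I handed the job in at about 20 s: the yellow cap was turned back until it dropped, run in clockwise until home, and let go, centred within 0.7 mm, but the last step overshot finger-tight to about 0.35–0.38 N m before I eased it to 0.13 N m (the cap may have turned back about a degree with it); the result wasn't reported.

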